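# Open the safety-capped bottle of board polish

### The job

Open the square bottle of board polish that stands in one of the wells of the open drawer under the shogi board: press its push-and-turn safety cap down against the spring and, while it is pressed, turn it anticlockwise (seen from above) until the pointer on the cap faces the raised mark on the bottle's shoulder, then lift the cap straight off. Finish while still holding the cap, level and a hand's breadth (some 4 to 8 cm) clear above the open bottle's neck, and do not put it down or let go. The bottle must stay standing in its well, and the incense holder, the frog, the kifu rest and the piece stand are to be left alone.

Things in the scene. Friction and masses are not known exactly. Their poses are not given: they have to be found in the camera images.
- cap_center (a point): Middle (half-way up, on the axis) of the white push-and-turn safety cap closed on the bottle: a twelve-sided ribbed cylinder 31 mm high, 50 mm across its flats, 30 g. z is the cap's axis (up), x points to its pointer; two grip flats lie square to the pointer (along y). Its skirt begins 12 mm above the bottle's shoulder, so fingers may reach at most 5 mm below the skirt.
- cap_pointer (a point): Outer end of the cap's pointer, 33 mm from the cap's axis, half-way up the cap: a fin 7 mm wide and 24 mm high on the skirt, in line with a 2 mm high rib on the cap's top. At the start it is 50 to 70 degrees clockwise (seen from above) of the mark on the bottle's shoulder.
- cap_spring (a joint): How far the spring disc in the cap is pressed in, m: about 0 with the cap closed, up to 0.0065 (hard stop), -0.005 with the cap off. Pressing the cap takes 6 N to begin and 1.2 N more per mm. Teeth 4 mm high under the neck's lugs lock it: press it 4.5 to 6 mm down (11.5 to 13 N) and keep it there while turning.
- bottle: Square amber glass bottle of board polish, 60 by 60 mm, shoulder 68 mm up, 0.24 to 0.48 kg, loose in a square well 63 mm wide, 30 mm deep, which keeps it from turning. Origin at the centre of its underside, z up along its axis, x and y square to its sides. The closed cap's skirt begins 80 mm and its top lies 111 mm above this origin.
- bottle_neck (a point): Centre of the bottle's neck rim, 96 mm above the bottle's underside, inside the closed cap; neck 30 mm wide, 40 mm over its three bayonet lugs. The cap cannot turn clockwise. Turned anticlockwise until its pointer faces the mark, within about 15 degrees either side (it stops hard 18 degrees past), it is free to be lifted straight off.
- bottle_mark (a point): The release mark: a frosted glass ridge, 6 mm wide and 3.5 mm high, that runs radially over one corner of the bottle's shoulder (28 to 41 mm from the axis) and 20 mm down that edge; the other three corners are plain. This point is on its top, 33.5 mm from the bottle's axis. Its x axis points from the bottle's axis outwards through the mark, z up.
- drawer: Drawer under the board, drawn out towards the robot and fixed; front panel 304 mm wide, top 62 mm over the mat. Origin at the middle of the panel's face, on the mat; x runs inwards to the board. Three equal wells in a row across it, 75 mm in from the face, 88 mm apart, floors 12 mm above the mat, hold the bottle, the incense holder and the frog in any order.
- ban: Hinoki shogi board (336 mm wide, 360 mm deep) on its drawer case, 122 mm high in all, fixed; origin under the middle of the front face, x runs away from the robot. Flat game pieces lie on it.
- incense_holder: Bystander: round blue porcelain incense holder, 54 mm wide, 42 mm high, in a well; origin at the centre of its underside.
- frog: Bystander: cast bronze paperweight frog, about 50 by 45 mm, 40 mm high, in a well; origin at the centre of its underside.
- kifu_rest: Bystander: walnut rest block for game records, 55 by 150 mm, 40 mm high, on the mat to the left of the drawer; origin at the centre of its underside.
- piece_stand: Bystander: rosewood pedestal stand for captured pieces, top 150 by 140 mm, 120 mm high, on the mat to the right of the drawer, beside the board; origin at the centre of its underside.
Not all that is in view belongs to the job. Of the things that look like the part that bears cap_center, the middle-sized one is meant.

How it is judged:
On the way, in this order (a step that is already met when the one before it is completed fails the run):
1. the cap is pressed at least 3 mm down while its pointer is still more than 0.6 rad away from the mark (z of cap_center in the frame of bottle below 0.0925 m and angle between the x axis of cap_center and the x axis of bottle_mark, either way round above 0.6 rad and contact force between the fingers and cap above 1 N), for 0.1 s.
2. the cap, still on the neck, is turned until its pointer faces the mark within 0.3 rad (z of cap_center in the frame of bottle below 0.1005 m and angle between the x axis of cap_center and the x axis of bottle_mark, either way round below 0.3 rad and contact force between the fingers and cap above 1 N), for 0.1 s.
At the end, for the whole second after the job is handed in: the fingers hold the cap still and level (within 0.25 rad), its underside 25 to 105 mm above the bottle's rim and within 30 mm of the bottle's axis sideways, touching the bottle nowhere; the bottle stands upright (within 0.08 rad) in its well, within 6 mm of where it started (z of cap_center in the frame of bottle between 0.133 and 0.216 m and horizontal distance between cap_center and bottle below 0.03 m and angle between cap_center's own z axis and vertical below 0.25 rad and contact force between the fingers and cap above 1 N and contact force between cap and bottle below 0.05 N and linear speed of cap below 0.03 m/s and angle between bottle's own z axis and vertical below 0.08 rad and distance of bottle from where it was at the start of the episode below 0.006 m and linear speed of bottle below 0.02 m/s); the arm keeps its last pose, push and grip.
It fails at once if the bottle is pulled up out of its seat (more than 12 mm) or tipped (distance of bottle from where it was at the start of the episode above 0.012 m or angle between bottle's own z axis and vertical above 0.2 rad).
It fails at once if a bystander (incense holder, frog, kifu rest, piece stand) is moved more than 15 mm or tipped (distance of any of incense_holder, frog, kifu_rest, piece_stand from where it was at the start of the episode above 0.015 m or angle between any of incense_holder, frog, piece_stand's own z axis and vertical above 0.3 rad).
It also fails if it takes over 48 s, if anything falls off the work surface, if the arm or the gripper's body presses on something with over 40 N, if the wrist force passes 120 N, or if a joint passes its speed limit or range.

### The arm

A 7-joint arm with a two-finger parallel gripper is mounted at the origin on the work surface. World frame = base frame: x ahead of the robot, y to its left, z up, the work surface at z = 0. Lengths are in m, angles in rad, forces in N, time in s.
With the tool pointing down it reaches from about 0.425 to 0.875 m from the base axis. Payload 4.7 kg.
Tool frame: the origin (TCP) lies at the very end of the fingers, on their centre line; the grasp point (between the pads) lies 19 mm behind it; z points along the fingers, y is the direction in which the jaws open and shut (so a half turn about z gives the same grasp; the last joint's range is limited). The gripper opens to 87 mm and grips with 3 to 60 N. Pads are 19 mm wide; open, the fingers measure 117 mm over their backs; the gripper's body (75 mm by 190 mm) begins 51 mm behind the grasp point.
Start: joints at [1.272, 0.321, -0.07, 1.45, 0.023, 1.371, -0.057], TCP at [0.2, -0.618, 0.223] pointing down, gripper open.
Joint ranges: [-2.86, 2.86], [-0.3, 2.09], [-1.38, 1.24], [0.06, 2.45], [-1.56, 4.7], [0.09, 2.05], [-2.69, 2.69]. Speed limits (rad/s): [2.57, 2.57, 3.14, 3.14, 3.14, 3.14, 3.14].

### API

Orientations are given as a rotation vector (axis times angle).
In Python, from bench import ctrl gives the robot as it stands. The module is installed in compiled form; this text tells all that it offers.
- The arm moves only by the tool move_arm, never from a script. Its arguments are lists of equal length, an entry for each row: "dp": the shift along the tool's x, y, z in units of 30 mm (1.0 is 30 mm), a list of three; "turn": the turn about the tool's z in units of 5 degrees (1.0 is 5 degrees); "jaw": the opening, from -1 (shut) to 1 (fully open). A call has 1 to 5 rows; each row is the pose to reach, as a shift and turn from the pose commanded when the call began, along the tool's axes at that moment; what a row does not reach only later rows make up. A row lasts 1/10 s, in which the tool goes at most 50 mm and 8.59 degrees, less where a joint would pass 70% of its speed; a pose out of reach is approached as far as the arm can. A call with a gripper value outside its range is refused whole. The fingers move at their own pace and stop on an object; "grip_force" is the grip in N (left out, the last holds). Time passes only in rows, so rows that repeat a pose let the fingers close. It gives the time, the measured TCP pose, the force and the opening at its end, in the units of the state.
- ctrl.get_state(): the state, without advancing time (a new reading comes with each control period).
- ctrl.get_image(name): name is "scene" or "top" or "wrist"; returns the picture (420x560x3 uint8, red, green, blue); there is no depth.
- ctrl.camera_info(name): a dict with "intrinsics" (3x3 intrinsics, pixels), "extrinsics" (4x4, takes a point from world to camera coordinates). Camera axes: x right, y up, looking along -z (the intrinsics and any distortion apply to the point x, -y, -z); pixel columns grow to the right and rows downward; lengths in m; the calibration is good to about 2 mm. A picture is of the moment at which its call begins: read the wrist's pose just before it. camera_info takes no time and is no camera call; for the wrist camera it gives the pose at the moment of the call.
- ctrl.close_job(): hands the job in, once; it reports no verdict.
Trained networks look in the newest picture that a camera, given by its name, has taken for a name from the list of things; names that differ only in an ending like _2 or _b are one class to them, and where a whole thing is asked for, a point or a joint stands for the part that bears it (a point fixed in the world has none). Each returns a list of dicts, best first, with "confidence" (0 to 1); they miss things now and then, are a little off and sometimes report something else, mostly with a low value. They report only what shows in the picture. A call takes as long as a camera call. They do not tell look-alikes from the thing itself.
- ctrl.look_for(camera, target): "rect" ([centre column, centre row, width, height] in pixels, round what is visible of it).
- ctrl.masks_of(camera, target): "region" (420x560 bool, what is visible of it) and "rect" ([centre column, centre row, width, height] in pixels, round what is visible of it).
The state is a dict: "time": time; "joint_positions": joint angles; "qd": joint speeds; "joint_torque": joint torques, N m; "position": TCP position; "tool_rot": TCP orientation; "ft_force": force on the tool from outside, world axes, zero at the start; "torque": the same for the moment, N m; "grip_width": opening from 0.0 (shut) to 1.0 (fully open).
Only numpy, scipy, OpenCV 4.12 (cv2) and the standard library are available. Lean on these libraries where they do the work, as an engineer would, in place of code of your own. Each camera call takes 0.05 s, during which the arm holds its last target. There are 200 camera calls.

## Working session

There is one attempt and no reset: what is moved stays moved. The work goes in short steps, Python scripts to look and compute and a tool call to move; the robot and the scene stay as the last step left them, time stands still between calls to the robot, and variables do not carry over. Pictures are saved under pics/ and viewed, about 8 in all and at most 12, crops included, and the job is handed in when it is done.

Besides the shell and the picture viewer there is one more tool, called after "Call:" as a command line: name --pt "numbers of a row" for each row, then --argument value for the rest. move_arm: Moves the arm, as the interface text tells. Its arguments: {"type":"object","properties":{"dp":{"type":"array","items":{"type":"array","items":{"type":"number"}}},"turn":{"type":"array","items":{"type":"number"}},"jaw":{"type":"array","items":{"type":"number"}},"grip_force":{"type":"number"}},"required":["dp","turn","jaw"]}

```bash
mkdir -p pics; cat > h.py <<'E'
import numpy as np, cv2
from bench import ctrl
from scipy.spatial.transform import Rotation as R
def snap(cam,name,crop=None,scale=1):
    info=ctrl.camera_info(cam); im=ctrl.get_image(cam)
    o=im[:,:,::-1]
    if crop: o=o[crop[1]:crop[3],crop[0]:crop[2]]
    if scale!=1: o=cv2.resize(o,None,fx=scale,fy=scale,interpolation=cv2.INTER_CUBIC)
    cv2.imwrite('pics/'+name+'.png',o); return im,info
def ray(info,u,v):
    K=np.array(info['intrinsics']);T=np.array(info['extrinsics'])
    d=np.linalg.inv(K)@[u,v,1]; d=np.array([d[0],-d[1],-d[2]])
    Rm=T[:3,:3]; return -Rm.T@T[:3,3], Rm.T@d
def atz(info,u,v,z):
    o,d=ray(info,u,v); return o+d*(z-o[2])/d[2]
def proj(info,p):
    K=np.array(info['intrinsics']);T=np.array(info['extrinsics'])
    c=T[:3,:3]@np.array(p)+T[:3,3]; q=K@[c[0],-c[1],-c[2]]; return q[:2]/q[2]
E
python3 - <<'E'
from h import *
a,i=snap('top','top0'); b,j=snap('scene','sc0')
for c in ('top','scene'):
    for t in ('cap_center','bottle','drawer'):
        print(c,t,[(np.round(d['rect']).tolist(),round(d['confidence'],2)) for d in ctrl.look_for(c,t)])
cv2.imwrite('pics/both.png',np.hstack([a,b])[:,:,::-1][:, :])
for n in ('top','scene'): print(ctrl.camera_info(n))
print(ctrl.get_state())
E
```

```text
top cap_center [([351.0, 307.0, 20.0, 21.0], 0.86), ([338.0, 218.0, 35.0, 26.0], 0.71), ([404.0, 242.0, 41.0, 35.0], 0.71)]
top bottle [([333.0, 225.0, 36.0, 31.0], 0.88)]
top drawer [([295.0, 218.0, 157.0, 120.0], 0.7)]
scene cap_center [([232.0, 201.0, 22.0, 24.0], 0.92), ([179.0, 210.0, 32.0, 30.0], 0.68), ([228.0, 180.0, 10.0, 12.0], 0.56)]
scene bottle [([234.0, 217.0, 28.0, 21.0], 0.84)]
scene drawer [([269.0, 211.0, 120.0, 53.0], 0.94)]
{'intrinsics': array([[408.89784933,   0.        , 273.27066533],
       [  0.        , 408.89784933, 208.41041885],
       [  0.        ,   0.        ,   1.        ]]), 'extrinsics': array([[ 0.02149966, -0.99963637,  0.0162758 ,  0.00523225],
       [ 0.99198237,  0.02335722,  0.12419912, -0.53094909],
       [-0.12453411,  0.01347507,  0.99212382, -0.82969469],
       [ 0.        ,  0.        ,  0.        ,  1.        ]])}
{'intrinsics': array([[459.67933096,   0.        , 286.9021744 ],
       [  0.        , 459.67933096, 208.24684002],
       [  0.        ,   0.        ,   1.        ]]), 'extrinsics': array([[-0.06519911,  0.99777287, -0.0
[... 192 characters left out ...]
 1.        ]])}
{'time': 0.4, 'joint_positions': array([ 1.27207243,  0.32109641, -0.07008894,  1.45063498,  0.02261842,
        1.37082352, -0.05691119]), 'qd': array([-0.00013331, -0.00141043, -0.00102222, -0.00217483, -0.00073351,
        0.00118074,  0.00010136]), 'joint_torque': array([-4.26304196e-04, -4.90452969e+01, -4.02416261e-01, -3.12292922e+01,
       -6.35688007e-02,  3.62695672e-02,  8.62112711e-05]), 'position': array([ 0.1999797 , -0.61841516,  0.22245593]), 'tool_rot': array([-3.10308289e+00, -4.89362733e-01,  1.54946728e-04]), 'ft_force': array([0.38161427, 0.77279116, 0.26904056]), 'torque': array([-0.03247238,  0.01532552, -0.04071175]), 'grip_width': 0.9990678842918683}
```

View pics/top0.png

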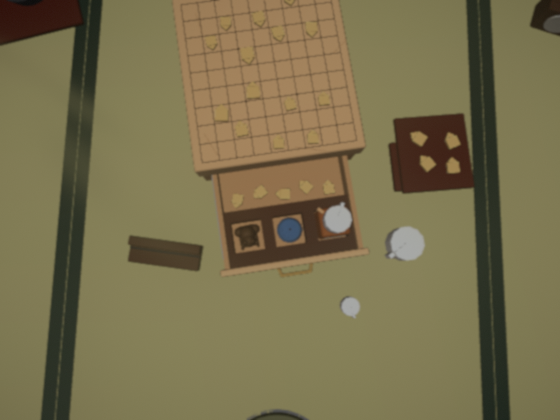

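View pics/sc0.png

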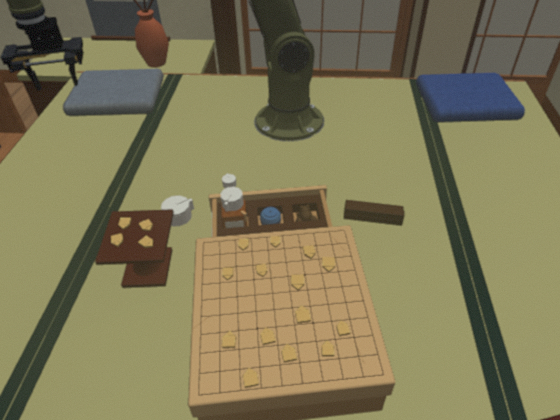

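The top view shows the bottle in the right-hand well with its cap at about (338,219). There are two decoy caps on the mat, a larger one at (407,243) and a smaller one at (351,307).

```bash
python3 - <<'E'
from h import *
a,i=snap('top','top1',(300,190,376,247),10)
print('cap top',atz(i,338,219,.123), 'panel corners',atz(i,222,271,.062),atz(i,366,253,.062))
print('holder',atz(i,289,230,.054),'frog',atz(i,247,236,.05),'decoy',atz(i,407,243,.03),'stand corners',[atz(i,*p,.12)[:2] for p in((395,119),(463,115),(473,188),(403,191))])
for c in ctrl.masks_of('top','cap_center'):
    m=c['region'];v,u=np.nonzero(m);print(c['confidence'],u.mean(),v.mean(),m.sum())
E
```

```text
cap top [ 0.50214854 -0.10415373  0.123     ] panel corners [0.39876366 0.11720644 0.062     ] [ 0.44078215 -0.17152451  0.062     ]
holder [ 0.48431691 -0.01566567  0.054     ] frog [0.47035159 0.07000531 0.05      ] decoy [ 0.46429841 -0.26609295  0.03      ] stand corners [array([ 0.70186291, -0.21625005]), array([ 0.71368543, -0.35076917]), array([ 0.56837398, -0.36482027]), array([ 0.55924273, -0.22941302])]
0.87 403.9496336996337 243.9267399267399 1092
0.84 337.1305057096248 218.63621533442088 613
0.51 349.634375 306.278125 320
0.47 165.00566718186502 253.05255023183926 1941
```

View pics/top1.png

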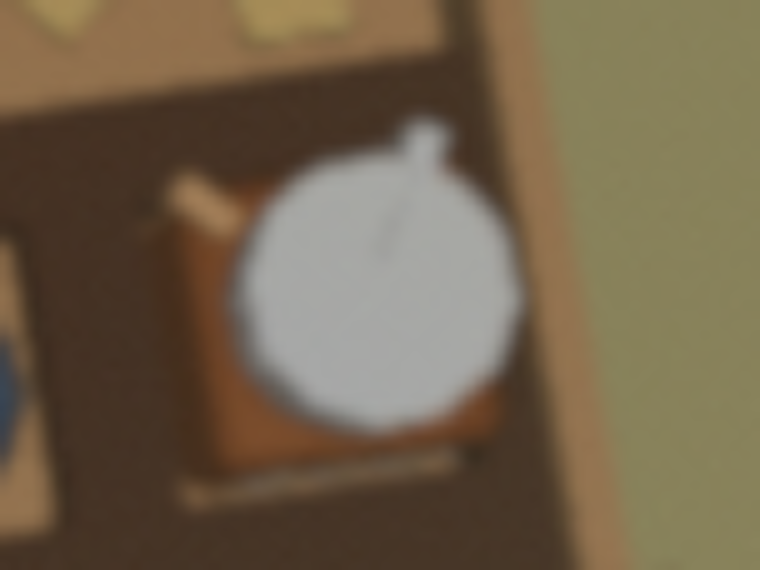

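```bash
cat >> h.py <<'E'
def plan(target,yaw_jaw=None):
    """shift in move units to bring TCP to target (now-frame) and turn for jaw line yaw (deg)"""
    s=ctrl.get_state(); Rm=R.from_rotvec(s['tool_rot']).as_matrix()
    d=Rm.T@(np.array(target)-s['position'])/.03
    yx=np.degrees(np.arctan2(Rm[1,1],Rm[0,1]))
    print('t',s['time'],'pos',s['position'].round(4),'F',s['ft_force'].round(1),'grip',round(s['grip_width'],3),'q7',s['joint_positions'][6].round(3),'y-axis yaw',yx.round(1),'tilt',np.degrees(np.arccos(-Rm[2,2])).round(2),'dp',d.round(3))
    if yaw_jaw is not None:
        e=-(yaw_jaw-yx); print('turn units', [round((e+k)/5,2) for k in (-360,-180,0,180,360)])
E
python3 - <<'E'
from h import *
i=ctrl.camera_info('top')
c=atz(i,338,219,.123);p=atz(i,342.5,202.5,.119);m=atz(i,318.5,208.3,.083)
# bottle centre from drawer: panel + wells
for a in (p,m): d=a-c; print(a,np.hypot(*d[:2]),np.degrees(np.arctan2(d[1],d[0])))
y=np.degrees(np.arctan2(p[1]-c[1],p[0]-c[0]))
plan([c[0],c[1],.223],y+90)
plan([c[0]-.06,c[1],.25],y+90)
w=ctrl.camera_info('wrist');T=np.array(w['extrinsics']);s=ctrl.get_state();Rm=R.from_rotvec(s['tool_rot']).as_matrix()
cp=-T[:3,:3].T@T[:3,3];print('cam in tool',Rm.T@(cp-s['position']),'view dir tool',Rm.T@(-T[2,:3]),w['intrinsics'][0,0])
E
```

```text
[ 0.53437264 -0.11339341  0.119     ] 0.0335225911500862 -15.999299463771628
[ 0.52676896 -0.07214786  0.083     ] 0.040379954829741965 52.43082561274792
t 0.5 pos [ 0.2    -0.6185  0.2225] F [0.3 0.4 0.4] grip 0.999 q7 -0.057 y-axis yaw -72.1 tilt 0.0 dp [ 14.859 -13.212  -0.017]
turn units [np.float64(-101.22), np.float64(-65.22), np.float64(-29.22), np.float64(6.78), np.float64(42.78)]
t 0.5 pos [ 0.2    -0.6185  0.2225] F [0.3 0.4 0.4] grip 0.999 q7 -0.057 y-axis yaw -72.1 tilt 0.0 dp [ 12.956 -13.828  -0.916]
turn units [np.float64(-101.22), np.float64(-65.22), np.float64(-29.22), np.float64(6.78), np.float64(42.78)]
cam in tool [ 0.08382219 -0.00030436 -0.16221431] view dir tool [-3.03166549e-01 -2.35968310e-04  9.52937557e-01] 289.6952478793486
```

Call:
move_arm --pt "1.2 -1.06 0" --pt "2.4 -2.13 0" --pt "3.6 -3.2 0" --pt "4.8 -4.26 0" --pt "6.0 -5.3 0" --turn '[0,0,0,0,0]' --jaw '[1,1,1,1,1]'

```text
time: 1.0
position: [0.3231, -0.41, 0.2228]
tool_rot: [3.102, 0.489, 0.0]
ft_force: [1.5, -0.5, -0.0]
grip_width: 0.996
```

Call:
move_arm --pt "1.2 -1.06 0" --pt "2.4 -2.13 0" --pt "3.6 -3.2 0" --pt "4.8 -4.26 0" --pt "5.5 -4.9 0" --turn '[0,0,0,0,0]' --jaw '[1,1,1,1,1]'

```text
time: 1.5
position: [0.436, -0.217, 0.2231]
tool_rot: [3.102, 0.497, 0.002]
ft_force: [0.4, 0.2, 0.0]
grip_width: 1.003
```

```bash
python3 - <<'E'
from h import *
plan([.502,-.104,.223],74)
E
```

```text
t 1.5 pos [ 0.436  -0.217   0.2231] F [0.4 0.2 0. ] grip 1.003 q7 -0.838 y-axis yaw -71.8 tilt 0.08 dp [ 3.265 -2.893  0.006]
turn units [np.float64(-101.16), np.float64(-65.16), np.float64(-29.16), np.float64(6.84), np.float64(42.84)]
```

Call:
move_arm --pt "1.2 -1.06 0" --pt "2.4 -2.13 0" --pt "3.3 -2.95 0" --pt "3.3 -2.95 0" --pt "3.3 -2.95 0" --turn '[1.5,3,4.5,6,6.8]' --jaw '[1,1,1,1,1]'

```text
time: 2.0
position: [0.5018, -0.1042, 0.2228]
tool_rot: [-3.11, 0.44, -0.001]
ft_force: [-0.6, -0.4, 1.3]
grip_width: 1.001
```

Call:
move_arm --pt "0 0 0" --pt "0 0 0" --turn '[0,0]' --jaw '[1,1]'

```text
time: 2.2
position: [0.501, -0.1067, 0.2226]
tool_rot: [3.111, -0.437, 0.0]
ft_force: [0.5, -0.5, -0.1]
grip_width: 1.004
```

```bash
python3 - <<'E'
from h import *
plan([.502,-.104,.223],74)
a,i=snap('wrist','w0')
np.save('w0.npy',np.array([i['intrinsics'],np.array(i['extrinsics'])[:3,:3]]));np.save('w0t.npy',i['extrinsics'])
for n,p in dict(c=(.502,-.104,.123),p=(.534,-.1134,.119),m=(.527,-.072,.0835)).items(): print(n,proj(i,p))
E
```

```text
t 2.2 pos [ 0.501  -0.1067  0.2226] F [ 0.5 -0.5 -0.1] grip 1.004 q7 -1.714 y-axis yaw -106.0 tilt 0.01 dp [ 0.008 -0.097 -0.014]
turn units [np.float64(-108.0), np.float64(-72.0), np.float64(-36.0), np.float64(0.0), np.float64(36.0)]
c [276.63614423 204.97773146]
p [276.77557923 169.38235316]
m [241.50411989 180.07544832]
```

View pics/w0.png

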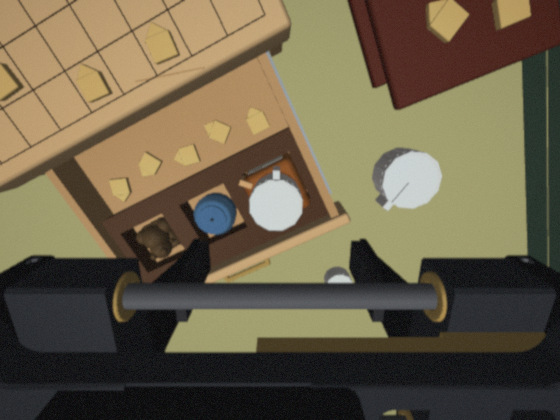

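The wrist view puts the cap at about (276,204), the pointer at (276,174) and the mark at (245,184). All three match the projections.

```bash
python3 - <<'E'
from h import *
i=ctrl.camera_info('wrist'); a=cv2.imread('pics/w0.png')
o=cv2.resize(a[155:245,215:335],None,fx=6,fy=6,interpolation=cv2.INTER_CUBIC);cv2.imwrite('pics/w0c.png',o)
hsv=cv2.cvtColor(a,cv2.COLOR_BGR2HSV); m=((hsv[...,1]<40)&(hsv[...,2]>120)).astype('uint8')
m[:155]=0;m[245:]=0;m[:,:215]=0;m[:,335:]=0
mo=cv2.morphologyEx(m,cv2.MORPH_OPEN,cv2.getStructuringElement(2,(17,17)))
cs=max(cv2.findContours(mo,0,1)[0],key=cv2.contourArea);e=cv2.fitEllipse(cs);print(e)
v,u=np.nonzero(m&(1-cv2.dilate(mo,np.ones((3,3)))));print('fin',u.mean(),v.mean(),v.min(),len(u))
print(atz(i,*e[0],.123), atz(i,*e[0],.115))
E
```

```text
((275.2348327636719, 204.46295166015625), (51.6199951171875, 53.108612060546875), 93.78385925292969)
fin 306.7657142857143 173.42285714285714 155 175
[ 0.50282404 -0.10298854  0.123     ] [ 0.5004231  -0.10216778  0.115     ]
```

View pics/w0c.png

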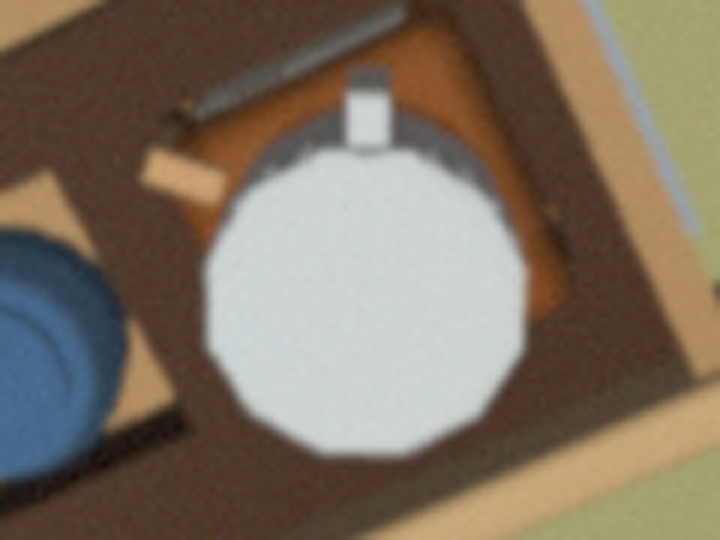

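Call:
move_arm --pt "0 -0.09 1.2" --pt "0 -0.09 2.4" --pt "0 -0.09 3.4" --pt "0 -0.09 4.1" --pt "0 -0.09 4.32" --turn '[0,0,0,0,0]' --jaw '[1,1,1,1,1]' --grip_force 40

```text
time: 2.75
position: [0.4998, -0.104, 0.0906]
tool_rot: [-3.11, 0.439, 0.007]
ft_force: [-0.2, -0.9, -0.4]
grip_width: 0.999
```

Call:
move_arm --pt "0 0 0" --pt "0 0 0" --turn '[0,0]' --jaw '[1,1]'

```text
time: 2.95
position: [0.5027, -0.1042, 0.0942]
tool_rot: [3.11, -0.439, 0.003]
ft_force: [-0.8, 0.0, -0.1]
grip_width: 1.001
```

```bash
python3 - <<'E'
from h import *
plan([.502,-.104,.0925],74)
E
```

```text
t 2.95 pos [ 0.5027 -0.1042  0.0942] F [-0.8  0.  -0.1] grip 1.001 q7 -1.785 y-axis yaw -106.1 tilt 0.11 dp [-0.025 -0.001  0.055]
turn units [np.float64(-108.02), np.float64(-72.02), np.float64(-36.02), np.float64(-0.02), np.float64(35.98)]
```

Call:
move_arm --pt "0 0 0" --pt "0 0 0" --pt "0 0 0" --pt "0 0 0" --pt "0 0 0" --turn '[0,0,0,0,0]' --jaw '[0.3,0.2,0.1,0,-0.2]' --grip_force 20

```text
time: 3.45
position: [0.5018, -0.1039, 0.0931]
tool_rot: [3.111, -0.439, 0.0]
ft_force: [0.2, 0.0, 0.2]
grip_width: 0.63
```

Call:
move_arm --pt "0 0 0" --pt "0 0 0" --pt "0 0 0" --pt "0 0 0" --pt "0 0 0" --turn '[0,0,0,0,0]' --jaw '[-0.5,-1,-1,-1,-1]' --grip_force 50

```text
time: 3.95
position: [0.5019, -0.1036, 0.093]
tool_rot: [-3.111, 0.439, -0.0]
ft_force: [0.8, 2.3, 0.7]
grip_width: 0.569
```

```bash
python3 - <<'E'
from h import *
plan([.502,-.104,.0925],74)
E
```

```text
t 3.95 pos [ 0.5019 -0.1036  0.093 ] F [0.8 2.3 0.7] grip 0.569 q7 -1.785 y-axis yaw -106.1 tilt 0.01 dp [0.007 0.011 0.016]
turn units [np.float64(-108.01), np.float64(-72.01), np.float64(-36.01), np.float64(-0.01), np.float64(35.99)]
```

Call:
move_arm --pt "0 0 0.05" --pt "0 0 0.1" --pt "0 0 0.14" --pt "0 0 0.17" --pt "0 0 0.17" --turn '[0,0,0,0,0]' --jaw '[-1,-1,-1,-1,-1]' --grip_force 50

```text
time: 4.45
position: [0.502, -0.1035, 0.0892]
tool_rot: [3.111, -0.439, 0.0]
ft_force: [-3.8, 2.7, 11.4]
grip_width: 0.567
```

Call:
move_arm --pt "0 0 0" --pt "0 0 0" --pt "0 0 0" --turn '[0,0,0]' --jaw '[-1,-1,-1]'

```text
time: 4.75
position: [0.5021, -0.1035, 0.0893]
tool_rot: [3.111, -0.439, 0.0]
ft_force: [-3.3, 2.3, 9.9]
grip_width: 0.569
```

Call:
move_arm --pt "0 0 0.03" --pt "0 0 0.06" --pt "0 0 0.06" --pt "0 0 0.06" --pt "0 0 0.06" --turn '[0,0,0,0,0]' --jaw '[-1,-1,-1,-1,-1]'

```text
time: 5.25
position: [0.5021, -0.1035, 0.0877]
tool_rot: [3.11, -0.439, 0.0]
ft_force: [-4.6, 3.5, 12.0]
grip_width: 0.571
```

Call:
move_arm --pt "0 0 0" --pt "0 0 0" --pt "0 0 0" --pt "0 0 0" --pt "0 0 0" --turn '[-0.5,-1.2,-2,-2.8,-3.5]' --jaw '[-1,-1,-1,-1,-1]'

```text
time: 5.75
position: [0.503, -0.1038, 0.088]
tool_rot: [3.14, 0.043, 0.004]
ft_force: [-1.8, 2.0, 11.0]
grip_width: 0.569
```

```bash
python3 - <<'E'
from h import *
plan([.502,-.1035,.0877]); print(ctrl.get_state()['torque'])
E
```

```text
t 5.75 pos [ 0.503  -0.1038  0.088 ] F [-1.8  2.  11. ] grip 0.569 q7 -1.489 y-axis yaw -88.4 tilt 0.14 dp [-0.034 -0.011  0.011]
[ 0.53337413  0.51565206 -0.0741385 ]
```

Call:
move_arm --pt "0 0 0.01" --pt "0 0 0.01" --pt "0 0 0.01" --pt "0 0 0.01" --pt "0 0 0.01" --turn '[-0.9,-1.8,-2.7,-3.6,-4.5]' --jaw '[-1,-1,-1,-1,-1]'

```text
time: 6.25
position: [0.5031, -0.1035, 0.0878]
tool_rot: [3.071, 0.656, 0.003]
ft_force: [-2.1, 2.7, 12.0]
grip_width: 0.573
```

Call:
move_arm --pt "0 0 0" --pt "0 0 0" --pt "0 0 0" --pt "0 0 0" --pt "0 0 0" --turn '[-0.9,-1.8,-2.7,-3.6,-4.0]' --jaw '[-1,-1,-1,-1,-1]'

```text
time: 6.75
position: [0.5034, -0.1035, 0.0878]
tool_rot: [2.911, 1.178, 0.004]
ft_force: [-1.8, 3.4, 12.0]
grip_width: 0.573
```

```bash
python3 - <<'E'
from h import *
plan([.502,-.1035,.0877]); print(ctrl.get_state()['torque'])
E
```

```text
t 6.75 pos [ 0.5034 -0.1035  0.0878] F [-1.8  3.4 12. ] grip 0.573 q7 -0.765 y-axis yaw -45.9 tilt 0.16 dp [-0.032 -0.032  0.004]
[ 0.66350578  0.3697093  -0.05347768]
```

Call:
move_arm --pt "0 0 0" --pt "0 0 0" --pt "0 0 0" --pt "0 0 0" --pt "0 0 0" --turn '[-0.8,-1.5,-1.5,-1.5,-1.5]' --jaw '[-1,-1,-1,-1,-1]'

```text
time: 7.25
position: [0.5032, -0.1035, 0.0877]
tool_rot: [2.829, 1.363, 0.003]
ft_force: [-2.0, 1.9, 10.4]
grip_width: 0.57
```

```bash
python3 - <<'E'
from h import *
plan([.502,-.1035,.0877]); print(ctrl.get_state()['torque'])
i=ctrl.camera_info('wrist'); 
for p in ((.502,-.104,.118),(.523,-.077,.083)): print(proj(i,p))
a,i=snap('wrist','w1',(190,120,390,270),4)
b,j=snap('top','top2')
E
```

```text
t 7.25 pos [ 0.5032 -0.1035  0.0877] F [-2.   1.9 10.4] grip 0.57 q7 -0.64 y-axis yaw -38.5 tilt 0.14 dp [-0.024 -0.031  0.002]
[0.5465309  0.43114275 0.11160244]
[279.12589117 283.36767453]
[278.28039596 201.34959457]
```

View pics/w1.png

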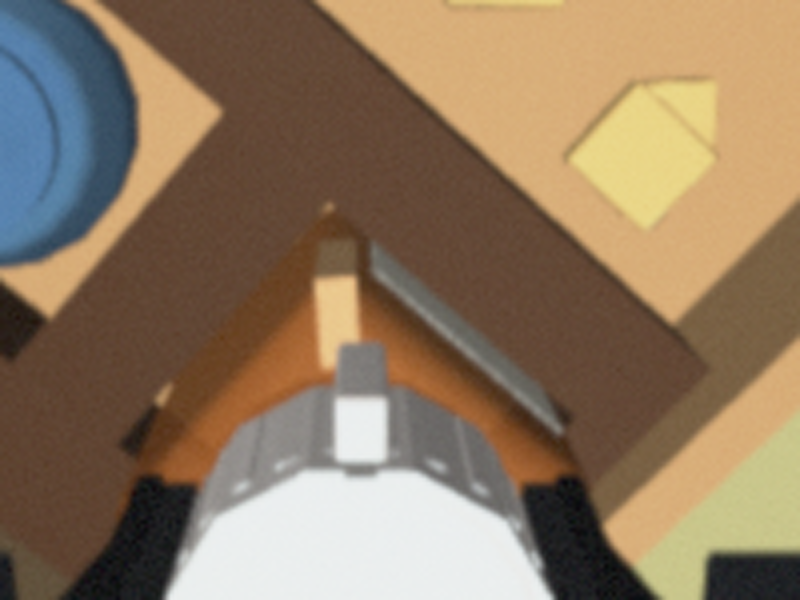

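The cap turned with the fingers. The pointer is at crop (362,430) and the mark at (337,320), so about 5° of anticlockwise turn remains. I'll centre it, then lift.

Call:
move_arm --pt "0 0 0" --pt "0 0 0" --pt "0 0 0" --pt "0 0 -0.1" --pt "0 0 -0.2" --turn '[-0.5,-1,-1,-1,-1]' --jaw '[-1,-1,-1,-1,-1]'

```text
time: 7.85
position: [0.5031, -0.1036, 0.0931]
tool_rot: [2.767, 1.485, 0.003]
ft_force: [-0.2, 1.3, 5.0]
grip_width: 0.57
```

Call:
move_arm --pt "0 0 -0.07" --pt "0 0 -0.14" --pt "0 0 -0.21" --pt "0 0 -0.28" --pt "0 0 -0.35" --turn '[0,0,0,0,0]' --jaw '[-1,-1,-1,-1,-1]'

```text
time: 8.35
position: [0.5012, -0.1041, 0.1018]
tool_rot: [-2.768, -1.484, 0.002]
ft_force: [0.2, 0.4, -0.0]
grip_width: 0.572
```

Call:
move_arm --pt "0 0 -0.25" --pt "0 0 -0.6" --pt "0 0 -1.0" --pt "0 0 -1.4" --pt "0 0 -1.8" --turn '[0,0,0,0,0]' --jaw '[-1,-1,-1,-1,-1]'

```text
time: 8.85
position: [0.502, -0.104, 0.1577]
tool_rot: [2.768, 1.485, 0.001]
ft_force: [-0.3, -0.0, 0.3]
grip_width: 0.569
```

Call:
move_arm --pt "0 0 -0.2" --pt "0 0 -0.35" --pt "0 0 -0.4" --pt "0 0 -0.4" --pt "0 0 -0.4" --turn '[0,0,0,0,0]' --jaw '[-1,-1,-1,-1,-1]'

```text
time: 9.35
position: [0.5015, -0.1038, 0.1677]
tool_rot: [-2.768, -1.485, 0.001]
ft_force: [0.4, 0.3, -1.0]
grip_width: 0.575
```

Call:
move_arm --pt "0 0 0" --pt "0 0 0" --pt "0 0 0" --pt "0 0 0" --pt "0 0 0" --turn '[0,0,0,0,0]' --jaw '[-1,-1,-1,-1,-1]'

```text
time: 9.85
position: [0.5018, -0.1039, 0.1682]
tool_rot: [2.768, 1.485, -0.0]
ft_force: [0.5, -0.1, -0.4]
grip_width: 0.57
```

```bash
python3 - <<'E'
from h import *
plan([.502,-.1035,.168])
a,_=snap('wrist','w2');b,_=snap('scene','sc2')
A=cv2.resize(a[100:360,140:420],(520,483));B=cv2.resize(b[140:280,160:300],(280,280),interpolation=cv2.INTER_CUBIC)
o=np.zeros((483,800,3),'uint8');o[:,:520]=A;o[:280,520:]=B;cv2.imwrite('pics/end.png',o[:,:,::-1])
E
```

```text
t 9.85 pos [ 0.5018 -0.1039  0.1682] F [ 0.5 -0.1 -0.4] grip 0.57 q7 -0.493 y-axis yaw -33.6 tilt 0.01 dp [ 0.015 -0.001  0.007]
```

View pics/end.png

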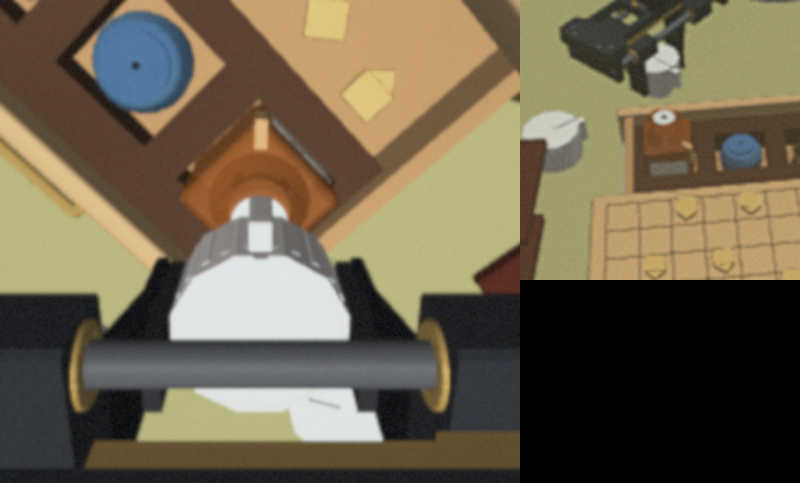

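The cap is held level above the open neck, its pointer in line with the mark, and the bottle is standing in its well.

```bash
python3 -c "
from bench import ctrl
print(ctrl.close_job())"
```

```text
the job is handed in; nothing more can be done
None
```

The cap is off the bottle and still held above the open neck, and I handed the job in at about 10 s of the 48 s allowed. The hand-in gives no verdict.

- **What I did:** I gripped the middle-sized cap, on the bottle in the right-hand well, by its two grip flats. I pressed it about 5.3 mm down at about 12 N, turned it about 72° anticlockwise while pressed, and lifted it about 75 mm from its closed height.
- **Last checks:** The jaw opening is 0.57, about 50 mm, which is the cap's width. The measured tool tilt is about 0°. I estimate the cap's underside at about 59 mm above the rim and within a few millimetres of the bottle's axis. The force during the lift was near zero, so the bottle was not pulled up.
- **Final pictures:** The bottle stands open in its well with the pointer in line with the mark. The incense holder was still in its well. The frog, kifu rest and piece stand were not fully in those final views. The fingers' path stayed clear of them.
- **One small disagreement:** After the planned 68° turn, the picture showed the pointer about 5° short of the mark. I added one more 5° step before lifting. No check failed.

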